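Tip the coaster packs into the tub

ROBOT

A 6-joint arm with a two-finger parallel gripper is mounted at the origin on a cart in front of the work surface, level with it; the furniture and walls round the work are solid. World frame = base frame: x ahead of the robot, y to its left, z up, the work surface at z = 0. Lengths are in m, angles in rad, forces in N, time in s.
With the tool pointing down it reaches from about 0.375 to 0.925 m from the base axis. Payload 5.7 kg.
Tool frame: the origin (TCP) lies midway between the tips of the shut fingers; the grasp point (between the pads) lies 19 mm behind it; z points along the fingers, y is the line along which they close (so a half turn about z gives the same grasp; the last joint's range is limited). The gripper opens to 88 mm and grips with 3 to 60 N. Pads are 20 mm wide; open, the fingers measure 115 mm over their backs; the gripper's body (75 mm by 178 mm) begins 61 mm behind the grasp point.
Start: joints at [1.108, 0.359, 1.51, -0, 1.272, -0.115], TCP at [0.204, 0.564, 0.223] pointing down, gripper open.
Joint ranges: [-2.97, 2.97], [-1.01, 2.36], [0.21, 2.38], [-0.96, 4.11], [0.2, 2.71], [-2.98, 2.98]. Speed limits (rad/s): [2.39, 2.39, 3.14, 3.14, 3.14, 3.14].

INTERFACE

Orientations are given as a unit quaternion [x, y, z, w].
In Python, from bench import move_ptp, servo_line, goto_joints, move_gripper, sleep, inverse_kinematics, capture, PlanningError, close_job, spot_in, silhouettes, current_clock, current_joint_pos, current_qvel, current_joint_torque, current_position, current_orientation, current_force, current_torque, current_finger_gap, current_grip_force gives the robot as it stands. Calls block until the motion is done:
- move_ptp(position, orientation): joint-space move of the TCP to a pose.
- servo_line(position, orientation=None, rate=0.15, contact_N=None): straight line of the TCP; orientation=None keeps the orientation; rate is the mean speed in m/s. With contact_N (N) it stops when the force on the tool has changed by that much, and returns True; else False.
- goto_joints(angles): joint-space move.
- move_gripper(opening): finger opening in m; the grip force is fixed at half the most; returns when the fingers have stopped.
- sleep(seconds).
- inverse_kinematics(position, orientation): joint angles nearest the present ones, or None.
- capture(name): name is "side" or "top"; returns a dict with "image" (420x560x3 uint8, blue, green, red), "range_z" (420x560 float32, m along the optical axis (not along the pixel's ray), 0 where there is no reading), "intrinsics" (3x3 intrinsics, pixels), "k1" (the pictures are not rectified: a ray, as slopes to the right and down, at radius r is drawn at 1 + k1 r^2 times it, then the intrinsics apply), "R" (3x3) and "t" (3): a world point X has camera coordinates R X + t. Camera axes: x right, y down, z forward; pixel columns grow to the right and rows downward; lengths in m; the calibration is good to about 2 mm. A picture is of the moment at which its call begins.
A pose or a line that the arm cannot do raises PlanningError and nothing moves.
- close_job(): hands the job in; it is judged then, once.
Trained networks look in the newest picture that a camera, given by its name, has taken for a name from the list of things; names that differ only in an ending like _2 or _b are one class to them, and where a whole thing is asked for, a point or a joint stands for the part that bears it (a point fixed in the world has none). Each returns a list of dicts, best first, with "conf" (0 to 1); they miss things now and then, are a little off and sometimes report something else, mostly with a low value. They report only what shows in the picture. A call takes as long as a camera call. They do not tell look-alikes from the thing itself.
- spot_in(camera, query): "xy" ([column, row] in pixels, amid what is visible of it).
- silhouettes(camera, query): "region" (420x560 bool, what is visible of it) and "xy" ([column, row] in pixels, amid what is visible of it).
Readings, each from a call of its own:
- current_clock(): time.
- current_joint_pos(): joint angles.
- current_qvel(): joint speeds.
- current_joint_torque(): joint torques, N m.
- current_position(): TCP position.
- current_orientation(): TCP orientation.
- current_force(): force on the tool from outside, world axes, zero at the start.
- current_torque(): the same for the moment, N m.
- current_finger_gap(): finger opening in m.
- current_grip_force(): force on a finger pad.
Only numpy, scipy, OpenCV 4.12 (cv2) and the standard library are available. Lean on these libraries where they do the work, as an engineer would, in place of code of your own. Each camera call takes 0.05 s, during which the arm holds its last target. There are 200 camera calls.

TASK

Empty the tip tray into the white tub: draw its bolt back by the black knob, then press the orange paddle down gently, never leaning hard on it, until the tray just bears on its rubber buffer. Keep it there until both green coaster packs have slid out into the tub, without touching them. Then let the tray come up slowly under your finger, without letting it fly up, until it is level, and slide the bolt fully home again.

Things in the scene. Friction and masses are not known exactly. Their poses are not given: they have to be found in the camera images.
- stand: Fixed stand of the tip tray: grey base plate 170 x 200 mm, two upright cheeks. Origin: centre of the underside, on the table, 230 mm below the hinge axis (along the stand's x). Its y axis runs along the tray from the pouring end (-y, over the tub) to the closed end (+y). Paddle and bolt are on its -x side, towards the robot.
- tip_tray (a joint): Tilt of the tray, rad: 0 = level (its stop), grows as the pouring end goes down. A spring returns it: 2 to 8 N on the paddle start it moving or hold it tipped; let go, it flies up (over 1.2 rad/s is too fast), but it follows a finger. It meets a rubber buffer somewhere between 0.45 and 0.61 rad (not measured; about 6 N per mm at the paddle). Over 18 N on the tray is too much.
- tip_tray_hinge (a point): Hinge of the stainless tray, at its mid-width, 230 mm above the table. Tray 118 mm wide, 330 mm long (from 160 mm on the pouring side of the hinge to 170 mm); floor 226 mm, walls 256 mm above the table when level. The packs slide from about 0.3 to 0.45 rad on, slowly at first. Bolted, the tray cannot tilt.
- paddle (a point): Centre of the upper face of the orange ribbed thumb paddle, 46 x 59 mm, part of the tray, beside its pouring end. When level at (-95, -122.5, 260) mm in the stand's frame; pressed, it goes in an arc about the hinge: 56 to 77 mm down to the buffer, under 8 mm sideways. To be pressed from above with closed fingers; the packs pass 49 mm from its centre.
- bolt (a joint): Travel of the barrel bolt, m: 0 = fully home (rod through the staple on the tray), 0.030 = fully drawn. It slides along the stand's -y as it is drawn, clear of the staple from 0.018 on; friction 2 N, stays where it is left; goes home only when the tray is level.
- knob (a point): Centre of the black upright knob of the bolt, 15 mm in diameter, 30 mm high, this point 14 mm below its top; at (-90, +50, 266) mm in the stand's frame when home, at y = +20 mm when drawn. Guide blocks below it reach up to 244 mm. Can be pinched along the stand's y from above.
- buffer: Foot of the fixed steel post of the rubber buffer under the tray, 65 mm from the hinge towards the pouring end. Its rubber tip, under the tray floor, is set by a screw 172 to 187 mm above the table; only the foot's pose is given, not the tip's.
- pack_a_mid (a point): Centre of the thicker green banded pack of felt coasters, 97 x 98 x 50 mm, 0.1 to 0.19 kg, lying in the tray.
- pack_b_mid (a point): Centre of the thinner green banded pack of felt coasters, 97 x 98 x 42 mm, 0.08 to 0.16 kg, lying in the tray.
- tub: White moulded tub, 314 (x) x 418 (y) x 106 mm, loose on the table, origin at the centre of its underside; its +y end stands under the pouring end of the tray. Tub floor 12 mm, inside about 260 x 330 mm at the floor.
- gift_box: White lidded gift box, 81 x 120 x 42 mm, on the table; a bystander. Origin: centre of the underside.
- tape_roll: Roll of packing tape, 96 mm across, 45 mm high, lying on the table near the front edge, left of the tray; a bystander. Origin: centre of the underside.
Not all that is in view belongs to the job. What is shaped like the part that bears pack_a_mid but turquoise is not meant.

How it is judged:
On the way, in this order (a step that is already met when the one before it is completed fails the run):
1. the bolt is drawn clear of the staple (value of joint bolt above 0.018 m), for 0.2 s.
2. the tray, pressed by the fingers, bears on its rubber buffer (contact force between tip_tray and buffer above 2 N and contact force between the fingers and tip_tray above 1 N), for 0.3 s.
3. with both packs in the tub and the tray level again, the bolt is fully home (value of joint bolt below 0.004 m and value of joint tip_tray below 0.03 rad and z of each of pack_a_mid, pack_b_mid in the frame of tub below 0.115 m), for 0.2 s.
At the end, for the whole second after the job is handed in: Both coaster packs lie at rest in the tub (centres within 140 mm by 185 mm of its middle and less than 115 mm above its underside), the tray is level (within 0.03 rad) and the bolt is home (within 4 mm) (all of step 3 and x of pack_a_mid in the frame of tub between -0.14 and 0.14 m and y of pack_a_mid in the frame of tub between -0.185 and 0.185 m and linear speed of each of pack_a, pack_b below 0.02 m/s and x of pack_b_mid in the frame of tub between -0.14 and 0.14 m and y of pack_b_mid in the frame of tub between -0.185 and 0.185 m); the robot touches nothing.
It fails at once if the tray is pressed with more than 18 N (contact force between any of the fingers, the arm and tip_tray above 18 N).
It fails at once if the tray flies up (faster than 1.2 rad/s) (velocity of joint tip_tray below -1.2 rad/s).
It fails at once if a pack is touched by the robot (contact force between any of the fingers, the arm and pack_a above 1 N or contact force between any of the fingers, the arm and pack_b above 1 N).
It fails at once if the tub is shoved more than 50 mm (distance of tub from where it was at the start of the episode above 0.05 m).
It fails at once if the gift box or the tape roll is disturbed (more than 30 mm) (distance of any of gift_box, tape_roll from where it was at the start of the episode above 0.03 m).
It also fails if it takes over 64 s, if anything falls off the work surface, if the arm or the gripper's body presses on something with over 40 N, if the wrist force passes 120 N, or if a joint passes its speed limit or range.

## Working session

There is one attempt and no reset: what is moved stays moved. The work goes in short steps, each a Python script; the robot and the scene stay as the last script left them, time stands still between calls to the robot, and variables do not carry over. Pictures are saved under pics/ and viewed, at most 10 in all, crops included, and the job is handed in when it is done.

```bash
mkdir -p pics; cat > h.py <<'E'
import numpy as np, cv2
from bench import *
def deproj(c,px):
    K=c["intrinsics"];px=np.atleast_2d(np.array(px,float))
    d=np.array([(px[:,0]-K[0,2])/K[0,0],(px[:,1]-K[1,2])/K[1,1]]).T
    u=d.copy()
    for _ in range(20): u=d/(1+c["k1"]*(u**2).sum(1))[:,None]
    return np.c_[u,np.ones(len(u))]
def world(c,px):
    px=np.atleast_2d(np.array(px,float));r=deproj(c,px)
    z=c["range_z"][px[:,1].round().astype(int),px[:,0].round().astype(int)]
    return (r*z[:,None]-c["t"])@c["R"], z
def cloud(c,mask):
    v,u=np.nonzero(mask&(c["range_z"]>0))
    return world(c,np.c_[u,v])[0]
E
cat > a.py <<'E'
from h import *
for n in("side","top"):
    c=capture(n);cv2.imwrite(f"pics/{n}0.png",c["image"])
    print(n,c["R"].round(2).tolist(),c["t"].round(2))
    for q in("stand","tip_tray","paddle","knob","bolt","tip_tray_hinge","pack_a_mid","tub","gift_box","tape_roll","buffer"):
        for s in silhouettes(n,q)[:3]:
            P=cloud(c,s["region"])
            if len(P): print(q,round(s["conf"],2),np.round(s["xy"]),len(P),np.median(P,0).round(3),np.percentile(P,3,axis=0).round(3),np.percentile(P,97,axis=0).round(3))
print(current_clock(),current_orientation())
E
python3 a.py
```

```text
side [[0.86, -0.51, -0.02], [-0.33, -0.53, -0.78], [0.39, 0.68, -0.63]] [-0.41  0.37  0.9 ]
stand 0.58 [308. 228.] 6906 [0.53  0.004 0.228] [ 0.481 -0.127  0.008] [0.649 0.197 0.262]
tip_tray 0.66 [334. 226.] 3655 [ 0.561 -0.077  0.242] [ 0.474 -0.129  0.225] [0.648 0.199 0.263]
paddle 0.87 [338. 227.] 3224 [ 0.56  -0.084  0.24 ] [ 0.474 -0.129  0.226] [0.648 0.195 0.263]
knob 0.67 [269. 195.] 183 [0.494 0.072 0.243] [0.49  0.03  0.237] [0.502 0.138 0.28 ]
bolt 0.69 [269. 197.] 178 [0.495 0.072 0.245] [0.489 0.04  0.003] [0.631 0.342 0.28 ]
tip_tray_hinge 0.9 [308. 230.] 6574 [0.529 0.002 0.228] [ 0.481 -0.126  0.008] [0.648 0.191 0.262]
tip_tray_hinge 0.22 [331. 227.] 3455 [ 0.557 -0.079  0.242] [ 0.475 -0.128  0.226] [0.647 0.199 0.263]
pack_a_mid 0.57 [294. 170.] 1414 [0.574 0.098 0.277] [0.538 0.067 0.247] [0.627 0.158 0.28 ]
tub 0.8 [411. 343.] 27289 [ 0.645 -0.282  0.008] [ 0.451 -0.466  0.003] [ 0.751 -0.093  0.108]
gift_box 0.95 [222. 198.] 968 [0.499 0.399 0.043] [0.466 0.359 0.006] [0.543 0.474 0.047]
tape_roll 0.96 [202. 247.] 1017 [0.365 0.232 0.031] [0.32  0.196 0.003] [
[... 988 characters left out ...]
4.] 817 [0.733 0.216 0.049] [0.686 0.172 0.017] [0.776 0.26  0.053]
pack_a_mid 0.61 [263. 179.] 1411 [0.581 0.114 0.275] [0.539 0.07  0.241] [0.628 0.159 0.279]
tub 0.84 [407. 178.] 11817 [ 0.618 -0.34   0.006] [ 0.455 -0.484 -0.001] [ 0.751 -0.132  0.107]
gift_box 0.95 [175. 217.] 1057 [0.505 0.414 0.041] [0.468 0.358 0.003] [0.545 0.475 0.045]
tape_roll 0.76 [222. 257.] 449 [0.373 0.252 0.042] [ 0.324  0.197 -0.004] [0.414 0.29  0.048]
tape_roll 0.6 [332. 184.] 3620 [ 0.575 -0.059  0.227] [ 0.482 -0.125  0.222] [0.648 0.196 0.261]
buffer 0.53 [308. 173.] 1273 [0.585 0.002 0.267] [ 0.543 -0.043  0.26 ] [0.629 0.044 0.27 ]
1.2 [ 1.73036104e-01  9.84915481e-01 -5.14975654e-05  1.56068257e-06]
```

View pics/side0.png

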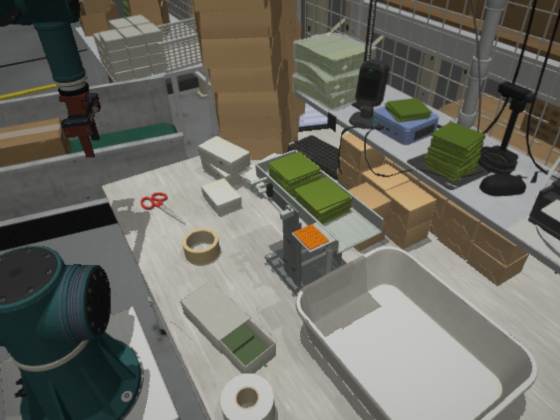

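View pics/top0.png

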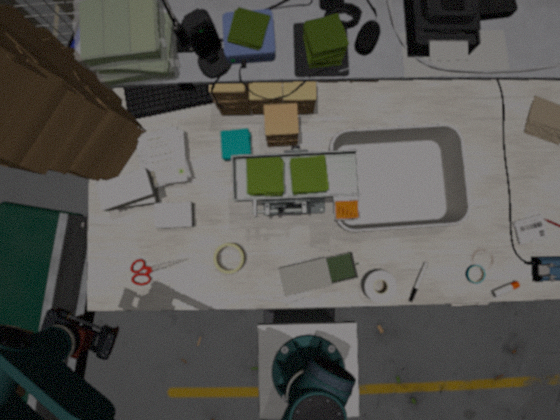

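```bash
cat > b.py <<'E'
from h import *
for n in("side","top"):
    c=capture(n);hsv=cv2.cvtColor(c["image"],cv2.COLOR_BGR2HSV);allm=np.ones((420,560),bool)
    v,u=np.nonzero(c["range_z"]>0);P=world(c,np.c_[u,v])[0];H=hsv[v,u].astype(int)
    box=(P[:,0]>.44)&(P[:,0]<.68)&(P[:,1]>-.2)&(P[:,1]<.25)
    org=box&(H[:,0]>4)&(H[:,0]<22)&(H[:,1]>140)&(P[:,2]>.25)&(P[:,2]<.275)
    kn=box&(P[:,0]<.53)&(P[:,1]>.0)&(P[:,1]<.13)&(P[:,2]>.265)&(P[:,2]<.29)
    for nm,m in(("paddle",org),("knobtop",kn)):
        Q=P[m]
        if len(Q):
            print(n,nm,len(Q),Q.mean(0).round(4),Q.min(0).round(4),Q.max(0).round(4),cv2.minAreaRect((Q[:,:2]*1000).astype(np.float32)))
    tray=box&(P[:,2]>.245)&(P[:,2]<.262)&(P[:,0]>.52)
    w=box&(P[:,2]>.2)&(P[:,2]<.262)&(P[:,0]>.525)
    print(n,"tray",cv2.minAreaRect((P[w][:,:2]*1000).astype(np.float32)))
    gr=box&(P[:,2]>.255)&(P[:,2]<.3)&(H[:,0]>35)&(H[:,0]<85)&(H[:,1]>60)
    print("green y",np.percentile(P[gr],[1,50,99],axis=0).round(3).tolist())
E
python3 b.py
```

```text
side paddle 471 [ 0.4919 -0.0961  0.2617] [ 0.4698 -0.1248  0.2583] [ 0.5153 -0.0646  0.2648] ((492.71295166015625, -94.64923858642578), (45.628501892089844, 59.192081451416016), 1.3593940734863281)
side knobtop 62 [0.4943 0.0734 0.2748] [0.4879 0.068  0.2652] [0.5022 0.0824 0.2824] ((494.9078674316406, 74.61029052734375), (12.868568420410156, 14.391304016113281), 71.91676330566406)
side tray ((597.4302978515625, 34.52952575683594), (144.79693603515625, 337.0103454589844), 0.006589861586689949)
green y [[0.538, -0.048, 0.256], [0.579, 0.046, 0.27], [0.63, 0.159, 0.28]]
top paddle 347 [ 0.4944 -0.095   0.2595] [ 0.4742 -0.1225  0.2536] [ 0.516  -0.0677  0.2644] ((495.22991943359375, -95.23152160644531), (54.639862060546875, 41.69930648803711), 89.18025207519531)
top knobtop 26 [0.4961 0.0759 0.2771] [0.49   0.0707 0.2667] [0.5026 0.081  0.2812] ((496.32220458984375, 75.87862396240234), (10.137202262878418, 12.735150337219238), 88.64680480957031)
top tray ((598.3446655273438, 34.7220458984375), (146.370849609375, 335.11968994140625), 0.03607146069407463)
green y [[0.539, -0.045, 0.259], [0.585, 0.07, 0.27], [0.632, 0.158, 0.279]]
```

The side view shows the tray with both green packs, the paddle at (313,236) and the knob near (269,195). The top view shows the paddle at (346,209) and the packs at (265,175) and (309,174). The turquoise look-alike is at (236,144). The measured heights (knob top 0.281, paddle 0.261) and spacings match the given sizes, so I'll draw the bolt.

```bash
cat > c.py <<'E'
from h import *
K=np.array([.4955,.0752]);q=[0.,1.,0.,0.]
print(inverse_kinematics([*K,.33],q), inverse_kinematics([.487,-.095,.2],q))
p=current_position()
servo_line([p[0],p[1],.34],rate=.2)
move_gripper(.05)
move_ptp([*K,.33],q)
f0=np.array(current_force())
print(servo_line([*K,.252],rate=.08,contact_N=6),current_position())
move_gripper(0.)
print("gap",current_finger_gap(),current_grip_force())
print(servo_line([K[0],K[1]-.028,.252],rate=.04,contact_N=12),current_position(),np.array(current_force())-f0,current_finger_gap(),current_clock())
c=capture("side");cv2.imwrite("pics/s1.png",cv2.resize(c["image"][130:290,200:400],None,fx=4,fy=3.6))
E
python3 c.py
```

```text
[ 1.27025276e-02  1.28885303e-01  1.55684963e+00 -4.44089210e-16
  1.45585773e+00 -1.55809380e+00] [-3.31963756e-01  2.33702597e-01  1.75820830e+00 -4.44089210e-16
  1.14968175e+00 -1.90276008e+00]
False [0.49596932 0.07519134 0.25251287]
gap 0.014505197849026883 30.000173449516296
False [0.49612969 0.04761722 0.25206836] [2.91551006 4.08272973 0.3690101 ] 0.014203971611992501 7.4583
```

```bash
cat > d.py <<'E'
from h import *
q=[0.,1.,0.,0.]
p=current_position()
move_gripper(.04); servo_line([p[0],p[1],.32],rate=.15); move_gripper(0.)
X,Y=.487,-.097
move_ptp([X,Y,.30],q); sleep(.2)
c=capture("side");cv2.imwrite("pics/s2.png",cv2.resize(c["image"][130:290,200:400],None,fx=4,fy=3.6))
v,u=np.nonzero(c["range_z"]>0);P=world(c,np.c_[u,v])[0]
k=P[(abs(P[:,0]-.495)<.015)&(P[:,1]>.0)&(P[:,1]<.13)&(P[:,2]>.265)&(P[:,2]<.29)];print("knob",k.mean(0) if len(k) else None)
f=[current_force()[2] for _ in range(5)];print("f0",np.round(f,2));np.save("f0.npy",np.mean(f))
print(servo_line([X,Y,.25],rate=.025,contact_N=1.5),current_position(),current_force()[2]-np.mean(f),current_clock())
E
python3 d.py
```

```text
knob [0.49545239 0.04529405 0.27529384]
f0 [-0.04 -0.04 -0.04 -0.04 -0.04]
True [ 0.48691191 -0.09712854  0.25976612] 2.6679486045205785 11.7667
```

View pics/s2.png

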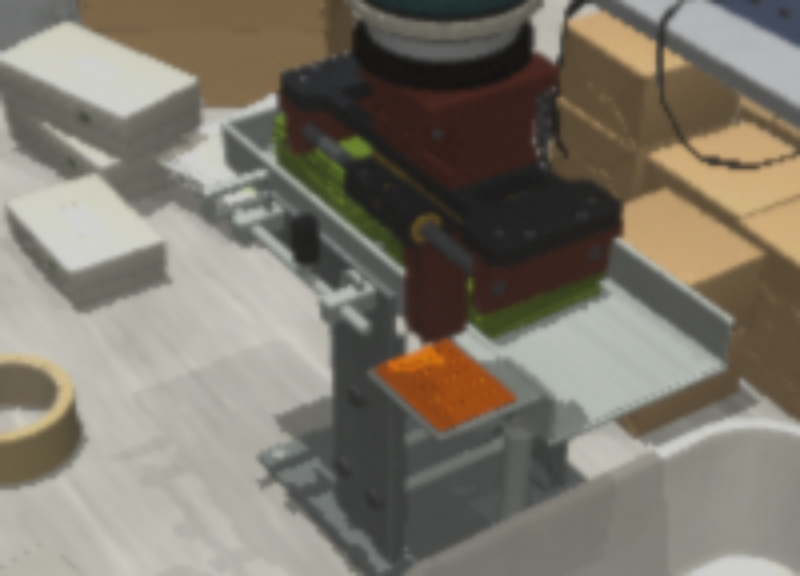

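The picture shows the knob drawn (y 0.045, 30 mm of travel) and the closed fingers standing over the orange paddle, clear of the packs. Contact came at z 0.260, as expected. Next I'll press down.

```bash
cat > e.py <<'E'
from h import *
f0=float(np.load("f0.npy"));F=lambda:current_force()[2]-f0
X,Y=.487,-.097;log=[]
for z in(.25,.24,.23,.22,.21):
    s=servo_line([X,Y,z],rate=.025,contact_N=9); log.append((round(current_position()[2],4),round(F(),2),s))
    if F()>12: break
z=.21; zs=[];fs=[]
while F()<13 and z>.18:
    z-=.001; servo_line([X,Y,z],rate=.012); sleep(.05); zs.append(current_position()[2]);fs.append(F())
    log.append((round(zs[-1],4),round(fs[-1],2)))
    if len(fs)>3 and fs[-1]-np.median(fs[:-1][-8:])>4: break
print(log); print(current_force(),current_clock())
sleep(.4); print(F(),current_position())
np.save("z.npy",z)
c=capture("side");cv2.imwrite("pics/s3.png",cv2.resize(c["image"][130:330,200:450],None,fx=3.2,fy=3))
E
python3 e.py
```

```text
[(np.float64(0.25), np.float64(3.88), False), (np.float64(0.2401), np.float64(3.97), False), (np.float64(0.2301), np.float64(3.92), False), (np.float64(0.2201), np.float64(3.36), False), (np.float64(0.2099), np.float64(4.94), False), (np.float64(0.2089), np.float64(3.33)), (np.float64(0.2078), np.float64(3.83)), (np.float64(0.2068), np.float64(2.67)), (np.float64(0.206), np.float64(3.72)), (np.float64(0.205), np.float64(5.16)), (np.float64(0.204), np.float64(5.39)), (np.float64(0.2031), np.float64(4.33)), (np.float64(0.2025), np.float64(8.91))]
[-1.38976916  1.31597141  8.87875083] 16.9
8.790211550769959 [ 0.48721067 -0.0970094   0.20252885]
```

View pics/s3.png

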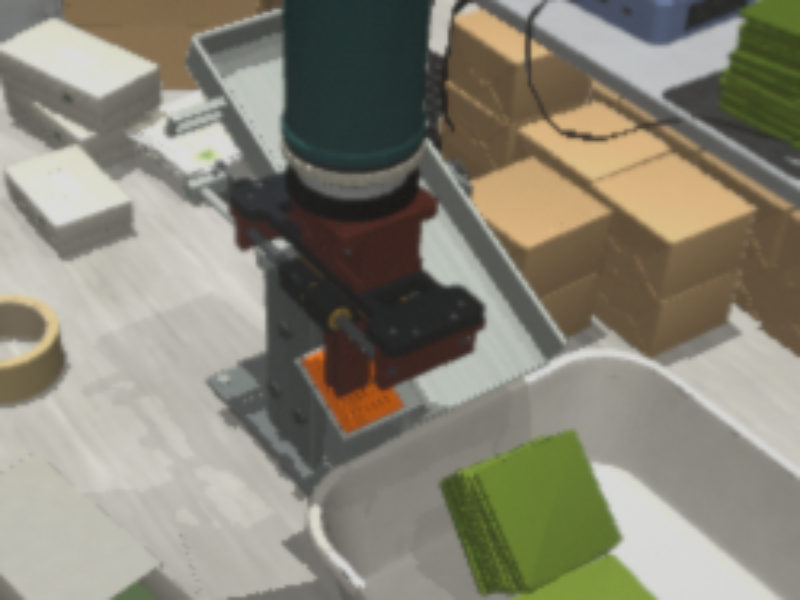

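The tray is tipped with the fingers on the paddle. One pack is in the tub at crop (530,510), and part of another shows at (590,590). I'll confirm that the tray bears on the buffer and check where both packs are.

```bash
cat > g.py <<'E'
from h import *
f0=float(np.load("f0.npy"));F=lambda:current_force()[2]-f0
z=float(np.load("z.npy"))-.0005;servo_line([.487,-.097,z],rate=.01);sleep(.5);print(F(),current_position()[2],current_clock());np.save("z.npy",z)
for n in("side","top"):
    c=capture(n)
    for s in silhouettes(n,"pack_a_mid")[:4]:
        P=cloud(c,s["region"]);print(n,round(s["conf"],2),np.round(s["xy"]),len(P),np.median(P,0).round(3),np.percentile(P,[3,97],axis=0).round(3).tolist())
    cv2.imwrite(f"pics/{n}4.png",c["image"])
E
python3 g.py
```

```text
10.9411441629968 0.20232047532347747 18.1
side 0.58 [368. 300.] 2097 [ 0.587 -0.171  0.079] [[0.553, -0.208, 0.037], [0.647, -0.126, 0.111]]
top 0.68 [234. 142.] 754 [0.737 0.223 0.049] [[0.684, 0.172, 0.005], [0.776, 0.261, 0.054]]
```

View pics/side4.png

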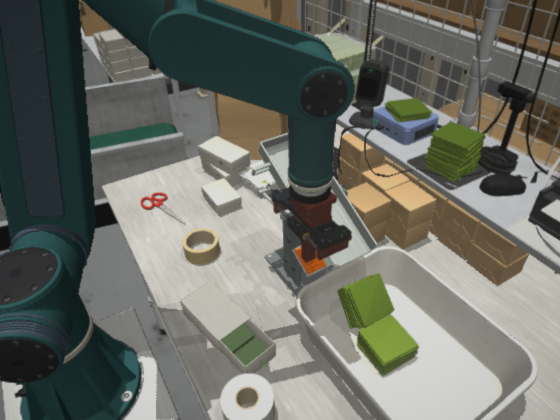

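Both packs are in the tub: one flat at (388,343), one leaning at (368,300) with its top below 0.111 m. The force rose to 10.9 N over about 0.2 mm, so the tray is on the buffer. I'll let it up slowly.

```bash
cat > i.py <<'E'
from h import *
f0=float(np.load("f0.npy"));F=lambda:current_force()[2]-f0
q=[0.,1.,0.,0.]
for z in(.215,.23,.245,.256,.260,.264):
    servo_line([.487,-.097,z],rate=.02); print(z,round(F(),2))
servo_line([.487,-.097,.32],rate=.08)
move_ptp([.4955,.0455,.32],q);c=None
move_gripper(.04)
print(servo_line([.4955,.0455,.252],rate=.08,contact_N=6),current_position())
move_gripper(0.);print("gap",current_finger_gap())
b=np.array(current_force())
print(servo_line([.4955,.0762,.252],rate=.03,contact_N=12),current_position(),np.array(current_force())-b,current_clock())
E
python3 i.py
```

```text
0.215 3.99
0.23 4.15
0.245 3.87
0.256 3.08
0.26 2.72
0.264 0.19
False [0.49592102 0.04550228 0.25245133]
gap 0.014120260906253923
False [0.49502683 0.0766231  0.25226096] [-1.67679231 -9.3105729   3.98534348] 27.275
```

```bash
cat > j.py <<'E'
from h import *
sleep(.3);move_gripper(.04);p=current_position();servo_line([p[0],p[1],.33],rate=.12)
move_ptp([.42,.33,.36],[0.,1.,0.,0.]);sleep(.5)
c=capture("side");v,u=np.nonzero(c["range_z"]>0);P=world(c,np.c_[u,v])[0]
k=P[(abs(P[:,0]-.495)<.015)&(P[:,1]>.0)&(P[:,1]<.13)&(P[:,2]>.265)&(P[:,2]<.29)];print("knob",k.mean(0) if len(k) else None)
for s in silhouettes("side","tub")[:1]:
    T=cloud(c,s["region"]);T=T[T[:,2]>.09];print("tub",T.min(0),T.max(0))
for s in silhouettes("side","pack_a_mid")[:3]:
    Q=cloud(c,s["region"]);print(s["conf"],np.median(Q,0),np.percentile(Q,[3,97],axis=0).tolist())
cv2.imwrite("pics/s5.png",c["image"]);print(current_clock())
E
python3 j.py
```

```text
knob [0.49419275 0.07401372 0.27526261]
tub [ 0.43774243 -0.49628091  0.09000031] [ 0.7635345  -0.0761184   0.11310355]
0.73 [ 0.58652884 -0.17114737  0.07977103] [[0.5533280192809538, -0.20736212655538294, 0.040967005951481485], [0.6444187021087041, -0.12903751871543107, 0.11162810883204914]]
0.39 [0.59127279 0.00084595 0.22915244] [[0.481325886362639, -0.12656499126582194, 0.22538639293879342], [0.6469877666837174, 0.198629194280071, 0.2618991626207993]]
30.6667
```

View pics/s5.png

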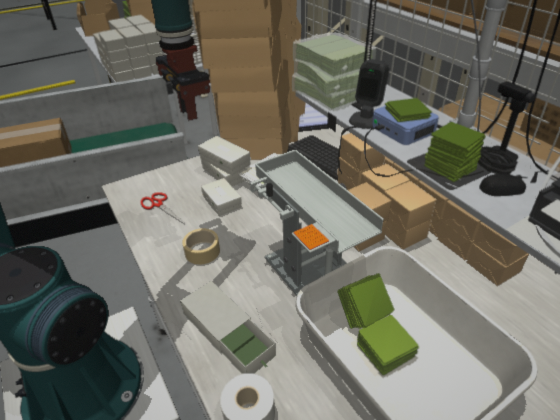

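The tray is level and empty, and the knob is back at y 0.074 (0.073 at the start). Both packs are at rest in the tub at (368,300) and (388,343), and the arm is clear. I'll hand it in.

```bash
python3 -c "
from bench import *
print(close_job())"
```

```text
the job is handed in; nothing more can be done
None
```

The job is handed in at about 31 s on the clock: both packs lie in the tub, the tray is level and the bolt is home; the paddle force peaked at about 11 N in my readings, and no verdict came back.

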